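Scrap padlock square to the rail and down the chute

TASK

Send the large brass padlock lying on the raised steel ledge down the scrap chute. First slide it sideways along the ledge against the sprung guide rail and press it there, square to the rail, with a steady push of about 7 N for a second. Then push it from behind, along the rail, through the gap beside it and off the edge, so that it drops into the chute's pocket and stays there; never lift the padlock, never knock it or press it with more than 13 N, and leave the small padlock and the other loose things as they are.

Things in the scene. Friction and masses are not known exactly. Their poses are not given: they have to be found in the camera images.
- station: Fixed steel ledge with an aluminium chute. Origin at table height under the ledge's front edge; x points out over the chute, y left along the ledge, z up. The ledge is a flat plate, top 140 mm above the origin, x -190 to 0, y -225 to +175. A fence 6 mm thick and 14 mm high runs along its front edge except at the gap beside the guide rail. Ledge and chute are rigid.
- rail_nominal (a point): Rough place of the dark steel guide rail, on the ledge at its front edge. Rail along station x, 150 mm back from here, 22 mm high, 10 mm thick, flat face to -y, a backing bar 8 mm behind. Set by hand and not measured: the face rests within 18 mm in y of here; find it by touch or sight. Sprung: it yields towards +y from 2 N, 2.5 N/mm, and bottoms hard after 3.5 mm (11 N).
- gate_nominal (a point): Rough middle of the gap, on the ledge at the front edge, 28 mm right (-y) of rail_nominal and off by the same unknown amount. The gap lies between rail face and a gate post 22 mm high (22 mm wide, x -30 to 0, with a slanted lead-in behind it to x -48); it is 56 mm wide and parallel to station x.
- chute_pocket (a point): Middle of the chute pocket's floor (axes as the station's), 130 mm beyond the ledge's edge and 33 mm to station +y. The chute, open on top, starts under the edge as a steep slide between cheeks 114 mm apart (tops 12 mm under the ledge) and ends in this pocket with walls 60 mm high, the end wall 57 mm beyond this point.
- padlock_center (a point): Centre of the large brass padlock's body, flat, 9 mm above the ledge. Body 42 (its x) by 50 (y) by 18 mm high; steel shackle 28 mm out of the +x face, towards the edge; rear face flat. 0.2 to 0.37 kg; slides at 1 to 4 N, up to 9 N along the rail. Starts skewed up to 20 degrees, its centre 60 to 140 mm right of the rail face, behind the post. Tips off by itself once its centre is about at the edge.
- small_padlock: Small brass padlock (60 percent of the large one's size), lying on the ledge left of the rail; origin under its body's centre. It stays there.
- lock_cylinder: Brass lock cylinder, 58 mm long, 17 mm high, lying near the ledge's right end; origin under its centre. It stays there.
- escutcheon: Loose steel ring, 68 mm across, 16 mm high, on the table to the right. It stays there.
- screwdriver: Loose screwdriver on the table to the left. It stays there.
- wrench: Loose wrench on the table, right of the station. It stays there.
Mind the look-alikes: they are no part of the job. Leave any blue or purple look-alike of the part that bears padlock_center alone.

How it is judged (in metres and radians):
On the way, in this order (a step that is already met when the one before it is completed fails the run):
1. the padlock is pressed against the rail with more than 5 N, standing still and square to it (contact force between the fingers and padlock above 5 N and y of padlock_center in the frame of station above 0.013 m and angle between the x axis of padlock_center and the x axis of station, either way round below 0.09 rad and linear speed of padlock below 0.006 m/s), for 0.3 s.
2. the padlock has dropped off the edge into the chute (x of padlock_center in the frame of station above 0 m and z of padlock_center in the frame of station below 0.1 m), for 0.1 s.
At the end, for the whole second after the job is handed in: The padlock lies at rest (under 20 mm/s) at the foot of the chute: its centre between the chute's walls and less than 70 mm above the table (x of padlock_center in the frame of station between 0.02 and 0.187 m and y of padlock_center in the frame of station between -0.024 and 0.09 m and z of padlock_center in the frame of station below 0.07 m and linear speed of padlock below 0.02 m/s); the robot touches nothing.
It fails at once if the padlock is pressed with more than 13 N while it stands still (under 10 mm/s) (contact force between the fingers and padlock above 13 N and linear speed of padlock below 0.01 m/s).
It fails at once if the padlock is knocked with more than 40 N (contact force between the fingers and padlock above 40 N).
It fails at once if the padlock is lifted more than 15 mm off the ledge (z of padlock_center in the frame of station above 0.164 m).
It fails at once if a bystander is moved by more than 15 mm (distance of any of small_padlock, lock_cylinder, escutcheon, screwdriver, wrench from where it was at the start of the episode above 0.015 m).
It also fails if it takes over 72 s, if anything falls off the work surface, if the arm or the gripper's body presses on something with over 40 N, if the wrist force passes 120 N, or if a joint passes its speed limit or range.

ROBOT

A 7-joint arm with a two-finger parallel gripper is mounted at the origin on the work surface. World frame = base frame: x ahead of the robot, y to its left, z up, the work surface at z = 0. Lengths are in mm, angles in rad, forces in N, time in s.
With the tool pointing down it reaches from about 400 to 875 mm from the base axis. Payload 19.3 kg.
Tool frame: the origin (TCP) lies at the very end of the fingers, on their centre line; the grasp point (between the pads) lies 19 mm behind it (grip_point_offset is the z of the grasp point in the tool frame, in mm); z points along the fingers, y is the line along which they close (so a half turn about z gives the same grasp; the last joint's range is limited). The gripper opens to 85 mm and grips with 20 to 120 N. Pads are 22 mm wide; open, the fingers measure 114 mm over their backs; the gripper's body (76 mm by 85 mm) begins 54 mm behind the grasp point. The pads swing forward as they close: fully open they stand 13 mm farther back than shut.
Start: joints at [-1.247, 0.521, -0.036, 1.599, 0.021, 1.021, -0.113], TCP at [239.83, 577.145, 231.291] pointing down, gripper open.
Joint ranges: [-2.91, 2.91], [-0.3, 2.13], [-1.5, 1.42], [0.17, 2.43], [-1.26, 4.41], [0.16, 1.93], [-2.52, 2.52]. Speed limits (rad/s): [1.89, 1.89, 2.39, 2.39, 3.01, 3.01, 3.01].

INTERFACE

Orientations are given as a 3x3 rotation matrix whose columns are the frame's x, y, z axes.
In Python, from workcell import movep, movel, goto_joints, open_gripper, clamp, wait, inverse_kinematics, read_state, camera, PlanningError, finish_job, grip_point_offset gives the robot as it stands. Calls block until the motion is done:
- movep(position, orientation): joint-space move of the TCP to a pose.
- movel(position, frame=None, max_speed=150, guard=None): straight line of the TCP; frame=None keeps the orientation; max_speed is the mean speed in mm/s. With guard (N) it stops when the force on the tool has changed by that much, and returns True; else False.
- goto_joints(angles): joint-space move.
- open_gripper() and clamp(): open the fingers fully, or close them until they stop; the grip force is fixed at half the most.
- wait(seconds).
- inverse_kinematics(position, orientation): joint angles nearest the present ones, or None.
- read_state(): the state.
- camera(name): name is "scene" or "top" or "wrist"; returns a dict with "image" (400x640x3 uint8, blue, green, red), "range_z" (400x640 float32, mm along the optical axis (not along the pixel's ray), 0 where there is no reading), "fx", "fy", "cx", "cy" (pixels), "cam_to_world" (4x4, takes a point from camera to world coordinates). Camera axes: x right, y up, looking along -z (the intrinsics and any distortion apply to the point x, -y, -z); pixel columns grow to the right and rows downward; lengths in mm; the calibration is good to about 2 mm. A picture is of the moment at which its call begins.
A pose or a line that the arm cannot do raises PlanningError and nothing moves.
- finish_job(): hands the job in; it is judged then, once.
The state is a dict: "time": time; "qpos": joint angles; "qvel": joint speeds; "joint_efforts": joint torques, N m; "eef_pos": TCP position; "tool_rot": TCP orientation; "ft_force": force on the tool from outside, world axes, zero at the start; "torque": the same for the moment, N m; "finger_gap": finger opening in mm; "gripper_force": force on a finger pad.
Only numpy, scipy, OpenCV 4.12 (cv2) and the standard library are available. Lean on these libraries where they do the work, as an engineer would, in place of code of your own. Each camera call takes 0.05 s, during which the arm holds its last target. There are 200 camera calls.

## Working session

There is one attempt and no reset: what is moved stays moved. The work goes in short steps, each a Python script; the robot and the scene stay as the last script left them, time stands still between calls to the robot, and variables do not carry over. Pictures are saved under pics/ and viewed, at most 13 in all, crops included, and the job is handed in when it is done.

```bash
mkdir -p pics; ls; cat > h.py <<'E'
import numpy as np, cv2
from workcell import *
def pix(c,u,v,z=None):
    M=np.array(c["cam_to_world"]); d=np.array([(u-c["cx"])/c["fx"],-(v-c["cy"])/c["fy"],-1.])
    r=c["range_z"][int(v),int(u)]
    if z is None: return (M@np.r_[d*r,1])[:3]
    w=M[:3,:3]@d; return M[:3,3]+w*(z-M[2,3])/w[2]
E
python3 - <<'E'
from h import *
for n in("top","scene"):
    c=camera(n); cv2.imwrite(f"pics/{n}0.png",c["image"]); np.savez(f"{n}0.npz",**{k:c[k] for k in c}); print(n,np.array(c["cam_to_world"]).round(2).tolist(),c["fx"],c["cx"],c["cy"],c.keys())
s=read_state();print(s["tool_rot"],s["ft_force"],s["time"])
E
```

```text
pics
top [[0.02, 0.98, -0.2, 252.51], [-1.0, 0.02, -0.01, -21.58], [-0.01, 0.2, 0.98, 1508.53], [0.0, 0.0, 0.0, 1.0]] 516.4337651235933 319.6953398631456 200.7704512301722 dict_keys(['image', 'range_z', 'fx', 'fy', 'cx', 'cy', 'cam_to_world'])
scene [[0.54, -0.63, 0.56, 1391.71], [0.84, 0.42, -0.35, -547.09], [-0.02, 0.66, 0.75, 1259.45], [0.0, 0.0, 0.0, 1.0]] 429.31056145680276 316.8814461041013 200.6320325857287 dict_keys(['image', 'range_z', 'fx', 'fy', 'cx', 'cy', 'cam_to_world'])
[[-9.23457879e-01  3.83699681e-01 -3.17549358e-04]
 [ 3.83699808e-01  9.23457422e-01 -9.19946175e-04]
 [-5.97397428e-05 -9.71375171e-04 -9.99999526e-01]] [0.44404198 0.19431046 0.59781816] 0.1
```

View pics/top0.png

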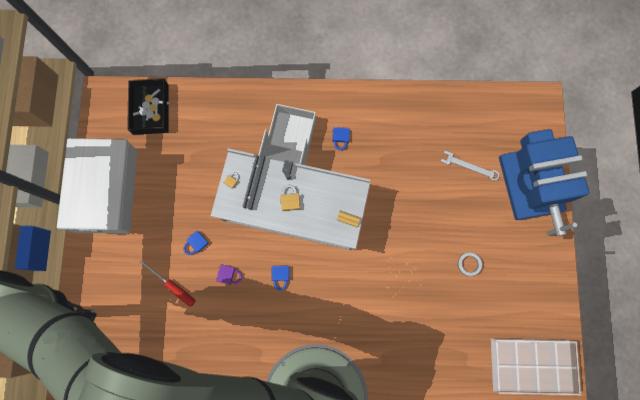

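View pics/scene0.png

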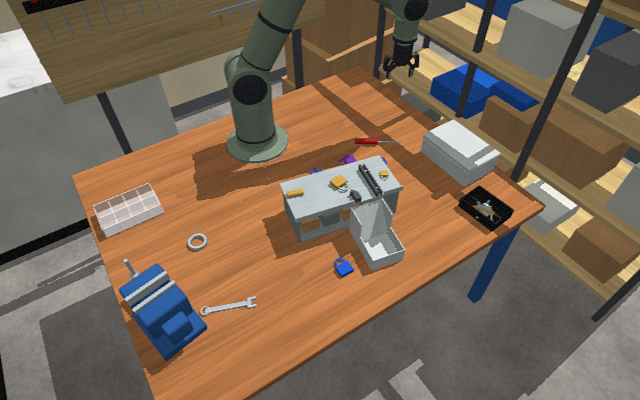

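The top view shows the ledge (213–370, 150–248). There are five padlocks or padlock look-alikes:
- Large brass padlock at (290,201), on the ledge right of the rail.
- Small brass padlock at (231,180), left of the rail.
- Blue and purple ones at (341,138), (196,243), (281,277) and (229,274), all on the table.

The brass one at (290,201) fits the description. I'll fit the ledge from depth and confirm with a rectified crop.

```bash
python3 - <<'E'
from h import *
c=dict(np.load("top0.npz")); M=c["cam_to_world"]
v,u=np.mgrid[0:400,0:640]; r=c["range_z"]
P=np.stack([(u-c["cx"])/c["fx"]*r,-(v-c["cy"])/c["fy"]*r,-r,np.ones_like(r)],-1)@M.T
z=P[...,2]; m=(abs(z-140)<6)&(u>200)&(u<380)&(v>140)&(v<260)
m=cv2.morphologyEx(m.astype(np.uint8),cv2.MORPH_OPEN,np.ones((3,3)))
n,l,st,_=cv2.connectedComponentsWithStats(m); k=1+st[1:,4].argmax(); m=l==k
q=P[m][:,:2].astype(np.float32); print("z",np.median(z[m])); R=cv2.minAreaRect(q); print(R, cv2.boxPoints(R))
for p in [(213,216),(228,150),(370,180),(356,248)]: print(p,pix(c,*p,z=140).round(1))
bp=cv2.boxPoints(R)
# x axis: short side, away from the base
a,b=bp[1]-bp[0],bp[2]-bp[1]; s=a if np.linalg.norm(a)<np.linalg.norm(b) else b
x=s/np.linalg.norm(s); x=x*np.sign(x[0]); y=np.array([-x[1],x[0]])
cx=np.array(R[0]); L=(q-cx)@np.c_[x,y]; 
O=cx+x*95+y*25; print("yaw",np.arctan2(x[1],x[0]),"O",O)
np.savez("st.npz",O=O,x=x,y=y)
# rectify at z=158(padlock top): station x up, y left
sc=2.; W,H=800,560
src=[];dst=[]
for X,Y in[(-195,175),(60,175),(60,-225),(-195,-225)]:
    w=np.r_[O+x*X+y*Y,150.,1]; pc=np.linalg.inv(M)@w
    src.append([c["cx"]+c["fx"]*pc[0]/-pc[2], c["cy"]-c["fy"]*pc[1]/-pc[2]]); dst.append([(175-Y)*sc,(70-X)*sc])
T=cv2.getPerspectiveTransform(np.float32(src),np.float32(dst))
im=cv2.warpPerspective(c["image"],T,(W,H),flags=cv2.INTER_CUBIC); cv2.imwrite("pics/rect.png",im)
E
```

```text
z 139.61559872873454
((535.0645751953125, 77.91128540039062), (400.5842590332031, 191.00057983398438), 78.01900482177734) [[ 400.06653  -98.19315]
 [ 586.9065  -137.84244]
 [ 670.0626   254.01572]
 [ 483.22266  293.665  ]]
(213, 216) [481.4 284.  140. ]
(228, 150) [666.9 253.4 140. ]
(370, 180) [ 587.8 -138.4  140. ]
(356, 248) [ 401.7 -101.2  140. ]
yaw -0.2091078 O [633.1848278   82.64591599]
```

View pics/rect.png

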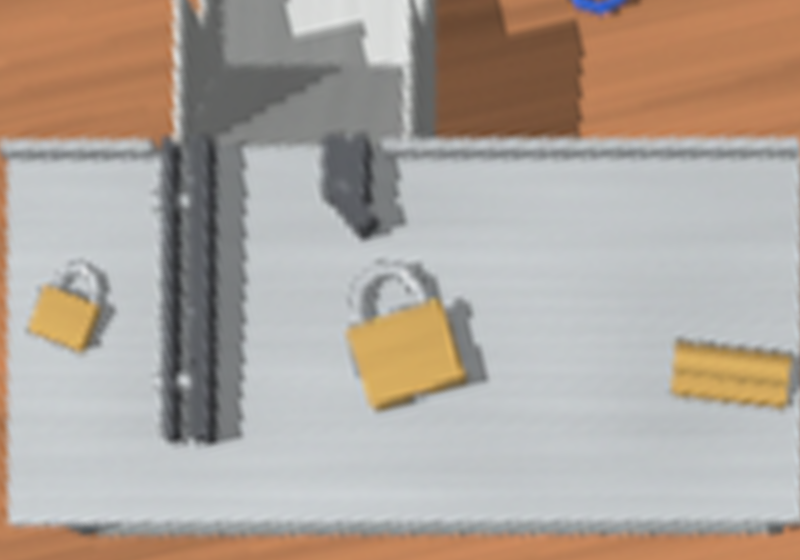

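The crop confirms the large brass padlock: body corners at (348,328), (437,298), (467,378), (378,410), with its shackle towards the edge. That puts its centre at about station (-109,-29), with yaw about +20°. The rail face is at column 213, so y≈68, and the post's left face at column 323, so y≈13; that makes the gap about 55 mm, against 56 given. The ledge fit of 400.6x191 at z 139.6 also agrees. Next I approach with the fingers shut, to the padlock's right.

```bash
cat >> h.py <<'E'
d=np.load("st.npz"); O,sx,sy=d["O"],d["x"],d["y"]
Rt=np.c_[np.r_[-sx,0],np.r_[sy,0],[0,0,-1]]
def S(X,Y,Z): return list(O+X*sx+Y*sy)+[Z]
def st(s=None):
    s=s or read_state(); p=np.array(s["eef_pos"]); f=np.array(s["ft_force"])
    return np.r_[(p[:2]-O)@sx,(p[:2]-O)@sy,p[2]],np.r_[f[:2]@sx,f[:2]@sy,f[2]],s["time"]
def avg(n=5):
    F=[]
    for _ in range(n): F.append(st()[1]); wait(0.02)
    return np.mean(F,0)
E
python3 - <<'E'
from h import *
clamp(); movep(S(-109,-97,260),Rt); print(st())
movel(S(-109,-97,146),max_speed=120,guard=8); wait(.3); f0=avg(); print(st(),f0,read_state()["finger_gap"])
c=camera("wrist"); cv2.imwrite("pics/w1.png",c["image"])
print(movel(S(-109,-40,146),max_speed=25,guard=6)); f=avg(); print(st(),f-f0)
np.save("f0.npy",f0)
E
```

```text
(array([-109.10172461,  -96.19030984,  259.90967023]), array([-0.01146953,  0.53490359,  0.06864135]), 3.1083)
(array([-108.90852387,  -96.96814075,  146.19463337]), array([-0.06353632, -0.21191959, -0.57640733]), 4.5917) [-0.09436124 -0.07991296 -0.38258492] -0.30833132845126393
False
(array([-108.97210689,  -40.03954796,  146.01894525]), array([-0.20622731, -1.13168783, -0.62139535]), 7.1583) [ 0.1653366 -0.7332631 -0.1238916]
```

```bash
python3 - <<'E'
from h import *
a=cv2.imread("pics/w1.png"); b=camera("wrist")["image"]; t=camera("top")["image"][140:260,200:390]
cv2.imwrite("pics/w2.png",np.vstack([np.hstack([cv2.resize(a,(400,250)),cv2.resize(b,(400,250))]),cv2.resize(t,(800,340))[:, :]]))
E
```

```text
(no output)
```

View pics/w2.png

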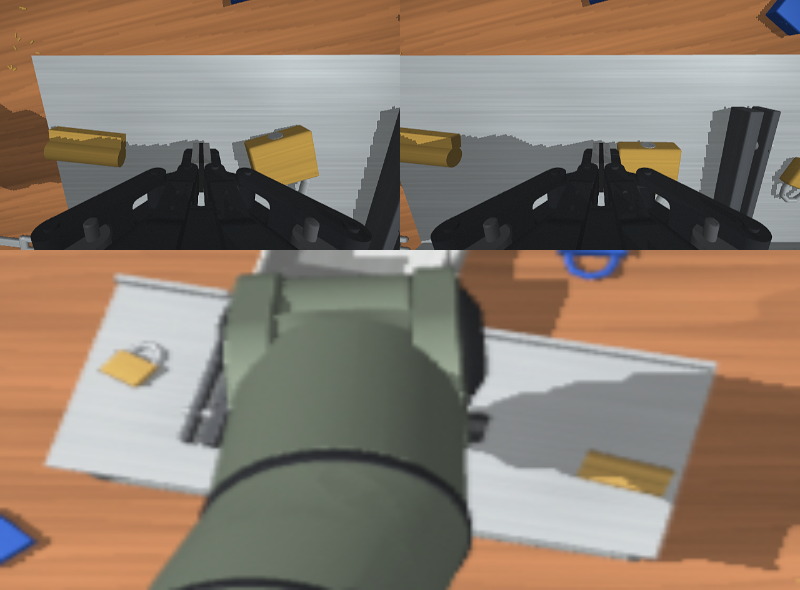

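The wrist view (top right) shows the padlock at (618–680, 143–178), already square against the finger back, with the rail at (735–775, 105–220). Now I close on the rail and creep up to about 7 N.

```bash
python3 - <<'E'
from h import *
f0=np.load("f0.npy")
print(movel(S(-109,-6,146),max_speed=20,guard=6)); y=st()[0][1]; f=avg(8)-f0; print(y,f)
log=[]; Y=y
for i in range(60):
    Y+=0.5 if -f[1]>2.5 else 1.0
    movel(S(-109,Y,146),max_speed=8); f=avg(6)-f0; log.append((round(Y,1),round(-f[1],1)))
    if -f[1]>6.8 or Y>20: break
print(log)
for _ in range(6): wait(.2); print(avg(3)-f0, st()[0])
cv2.imwrite("pics/w3.png",camera("wrist")["image"]); print(st()[2])
E
```

```text
False
-6.055944603407785 [-0.45638343 -1.05129831  0.06272557]
[(np.float64(-5.1), np.float64(0.5)), (np.float64(-4.1), np.float64(0.8)), (np.float64(-3.1), np.float64(0.6)), (np.float64(-2.1), np.float64(0.9)), (np.float64(-1.1), np.float64(0.8)), (np.float64(-0.1), np.float64(0.9)), (np.float64(0.9), np.float64(0.2)), (np.float64(1.9), np.float64(0.6)), (np.float64(2.9), np.float64(2.5)), (np.float64(3.9), np.float64(4.8)), (np.float64(4.4), np.float64(5.5)), (np.float64(4.9), np.float64(5.6)), (np.float64(5.4), np.float64(6.9))]
[-1.661277   -7.21510639  0.99653483] [-109.15525053    4.94325575  145.92179138]
[-1.66581799 -7.10756584  0.97171847] [-109.1314861     4.93311049  145.91712392]
[-1.71980325 -6.38760857  1.14161302] [-109.11811603    4.93536478  145.91503651]
[-1.97113369 -6.79374498  0.88249671] [-109.14493289    4.90825422  145.90520994]
[-1.59473695 -7.08067547  0.70138658] [-109.10849732    4.920826    145.93865074]
[-1.35225592 -7.1731364   0.15614917] [-109.13718044    4.9432238   145.89531077]
15.5833
```

View pics/w3.png

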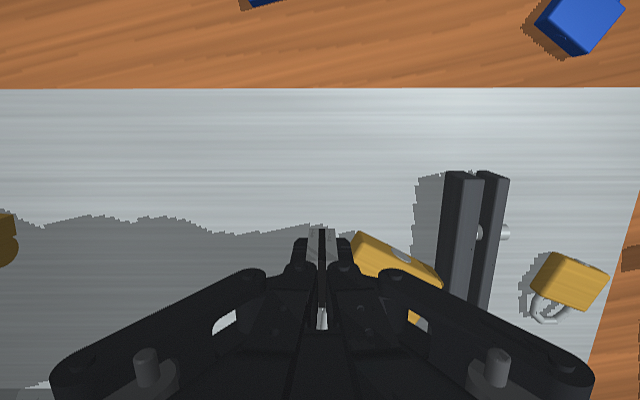

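The picture shows the padlock overturned in yaw: its rear face runs from (358,232) to (443,285) and its rear-left corner touches the rail. So its centre lies ahead of my finger. I'll back off, measure it from above and push again farther forward.

```bash
python3 - <<'E'
from h import *
movel(S(-109,-35,146),max_speed=60); movel(S(-90,-45,290),max_speed=200)
c=camera("wrist"); np.savez("w4.npz",**c)
# rectify at z=158 into station axes, 3px/mm, x -160..10, y -80..100
M=np.array(c["cam_to_world"]); sc=3.5; src=[];dst=[]
for X,Y in[(-150,110),(0,110),(0,-60),(-150,-60)]:
    pc=np.linalg.inv(M)@np.r_[S(X,Y,158),1]; src.append([c["cx"]+c["fx"]*pc[0]/-pc[2], c["cy"]-c["fy"]*pc[1]/-pc[2]]); dst.append([(110-Y)*sc,(0-X)*sc])
print(src)
T=cv2.getPerspectiveTransform(np.float32(src),np.float32(dst))
cv2.imwrite("pics/r4.png",cv2.warpPerspective(c["image"],T,(595,560))); print(st()[2])
E
```

```text
[[np.float64(493.21509186776524), np.float64(119.96626421285242)], [np.float64(470.5238408122509), np.float64(267.5605194720699)], [np.float64(308.19155912764285), np.float64(267.5411654273381)], [np.float64(306.222849348044), np.float64(119.90220184075332)]]
17.3333
```

View pics/r4.png

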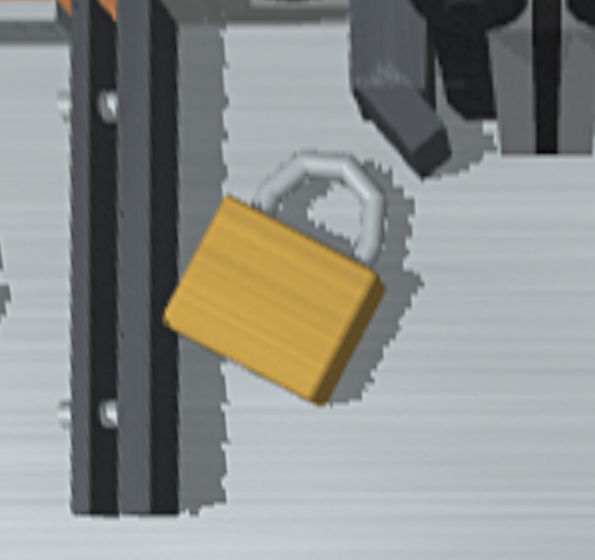

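The padlock's corners are (228,198), (385,275), (320,403) and (165,318), so its centre is at station (-85,32) with yaw about -29°. The rail face is near y=67 and the post face near y=11. I'll push again at x=-77, on the front-right corner, to turn it square.

```bash
cat > press.py <<'E'
from h import *
def press(X,y0,y1,Fg=6.9):
    f0=avg(8); print("slide stop",movel(S(X,y1,146),max_speed=18,guard=5)); Y=st()[0][1]; f=avg(6)-f0; log=[]
    while Y<16 and -f[1]<Fg:
        Y+=0.4 if -f[1]>2.5 else 0.8
        movel(S(X,Y,146),max_speed=8); f=avg(4)-f0; log.append((round(float(Y),1),round(float(-f[1]),1)))
    print(log); 
    for _ in range(4): wait(.2); print((avg(3)-f0).round(2), st()[0].round(1))
    c=camera("wrist"); M=np.array(c["cam_to_world"]); sc=4.; src=[];dst=[]
    for A,B in[(-150,110),(-60,110),(-60,-20),(-150,-20)]:
        pc=np.linalg.inv(M)@np.r_[S(A,B,158),1]; src.append([c["cx"]+c["fx"]*pc[0]/-pc[2], c["cy"]-c["fy"]*pc[1]/-pc[2]]); dst.append([(110-B)*sc,(-50-A)*sc])
    T=cv2.getPerspectiveTransform(np.float32(src),np.float32(dst))
    cv2.imwrite(f"pics/p{int(st()[2])}.png",np.hstack([cv2.warpPerspective(c["image"],T,(520,400)),c["image"][:, 300:580]])); print(st()[2])
E
python3 - <<'E'
from press import *
movel(S(-77,-40,180),max_speed=150); movel(S(-77,-40,146),max_speed=60,guard=8); wait(.2)
press(-77,-40,-8)
E
ls pics
```

```text
slide stop False
[(-8.0, 4.9), (-7.6, 5.2), (-7.2, 5.7), (-6.8, 6.4), (-6.4, 6.5), (-6.0, 7.5)]
[ 1.45 -7.02  0.2 ] [-76.9  -6.8 146. ]
[ 1.48 -7.26  0.16] [-76.9  -6.8 146. ]
[ 1.37 -7.2  -0.11] [-76.8  -6.8 146. ]
[ 1.24 -6.79  0.1 ] [-76.8  -6.9 146. ]
24.25
p24.png
r4.png
rect.png
scene0.png
top0.png
w1.png
w2.png
w3.png
```

View pics/p24.png

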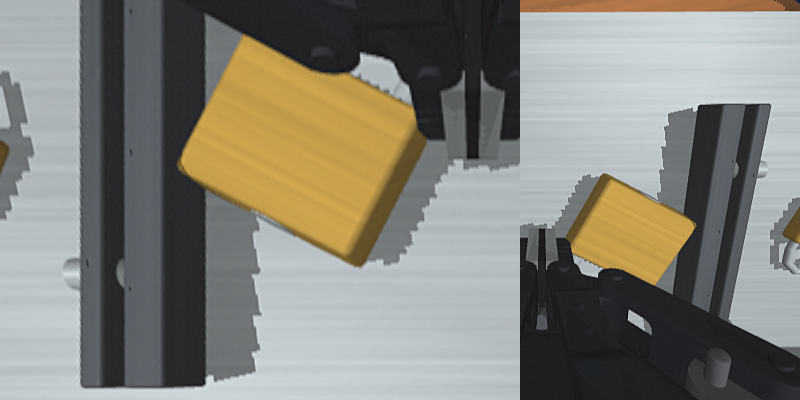

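The padlock at (180–425, 35–265) is still at about -29°, its rear-left corner wedged on the rail, so a sideways push jams it. Instead I'll release it and turn it with a gentle push from behind at its rear-right corner, (-116,20). Then I'll look again.

```bash
python3 - <<'E'
from press import *
movel(S(-77,-25,146),max_speed=60); movel(S(-100,-25,190),max_speed=150); movel(S(-142,14,190),max_speed=150); movel(S(-142,14,146),max_speed=80,guard=8)
wait(.2); f0=avg(6)
print(movel(S(-110,14,146),max_speed=22,guard=7)); print(st()[0],avg(4)-f0)
movel(S(-116,14,146)); movel(S(-90,-45,290),max_speed=200)
c=camera("wrist"); M=np.array(c["cam_to_world"]); sc=3.5; src=[];dst=[]
for X,Y in[(-150,110),(0,110),(0,-60),(-150,-60)]:
    pc=np.linalg.inv(M)@np.r_[S(X,Y,158),1]; src.append([c["cx"]+c["fx"]*pc[0]/-pc[2], c["cy"]-c["fy"]*pc[1]/-pc[2]]); dst.append([(110-Y)*sc,(0-X)*sc])
T=cv2.getPerspectiveTransform(np.float32(src),np.float32(dst)); im=cv2.warpPerspective(c["image"],T,(595,560))
cv2.imwrite("pics/r5.png",im)
h=cv2.cvtColor(im,cv2.COLOR_BGR2HSV); m=cv2.inRange(h,(15,100,150),(30,255,255)); cs=max(cv2.findContours(m,0,2)[0],key=cv2.contourArea)
r=cv2.minAreaRect(cs); print(r, -r[0][1]/sc,110-r[0][0]/sc, np.array(r[1])/sc, st()[2])
E
```

```text
True
[-117.58139932   12.96224335  145.54626194] [ 0.83101612 -1.64860487 -0.00979148]
((263.2051086425781, 279.2586975097656), (170.12075805664062, 143.9613037109375), 18.113065719604492) -79.78819928850446 34.79854038783482 [48.60593087 41.13180106] 29.0917
```

View pics/r5.png

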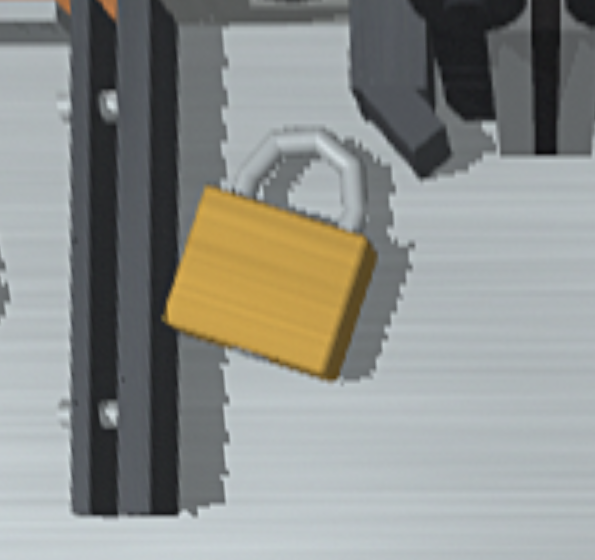

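Now the yaw is -18° and the centre (-80,35); the guard stopped the push early. I'll continue the same push.

```bash
cat >> press.py <<'E'
def look(n):
    movel(S(-90,-45,290),max_speed=200)
    c=camera("wrist"); M=np.array(c["cam_to_world"]); sc=3.5; src=[];dst=[]
    for X,Y in[(-150,110),(0,110),(0,-60),(-150,-60)]:
        pc=np.linalg.inv(M)@np.r_[S(X,Y,158),1]; src.append([c["cx"]+c["fx"]*pc[0]/-pc[2], c["cy"]-c["fy"]*pc[1]/-pc[2]]); dst.append([(110-Y)*sc,(0-X)*sc])
    T=cv2.getPerspectiveTransform(np.float32(src),np.float32(dst)); im=cv2.warpPerspective(c["image"],T,(595,560))
    cv2.imwrite(f"pics/{n}.png",im)
    h=cv2.cvtColor(im,cv2.COLOR_BGR2HSV); m=cv2.inRange(h,(15,100,150),(30,255,255)); cs=max(cv2.findContours(m,0,2)[0],key=cv2.contourArea)
    r=cv2.minAreaRect(cs); print("centre",-r[0][1]/sc,110-r[0][0]/sc,"ang",r[2], np.array(r[1])/sc, st()[2])
E
python3 - <<'E'
from press import *
movel(S(-130,12,190),max_speed=180); movel(S(-130,12,146),max_speed=80,guard=8)
wait(.2); f0=avg(6)
print(movel(S(-105,12,146),max_speed=20,guard=10)); print(st()[0],avg(4)-f0)
movel(S(-116,12,146)); look("r6")
E
```

```text
False
[-104.89997775   11.30991412  145.92224955] [-1.30151754 -5.21040847  1.10724416]
centre -77.30172293526786 35.68997628348214 ang 14.931416511535645 [48.56941005 41.29963902] 33.6167
```

```bash
python3 - <<'E'
from press import *
movel(S(-126,20,190),max_speed=200); movel(S(-126,20,146),max_speed=80,guard=8)
wait(.2); f0=avg(6)
print(movel(S(-102,20,146),max_speed=22,guard=10)); print(st()[0],avg(4)-f0)
movel(S(-112,20,146)); look("r7")
E
```

```text
False
[-101.9366708    20.16031981  146.10208608] [ 0.0114703  -0.12907842  0.48297921]
centre -68.85714285714286 39.85714285714286 ang 90.0 [41.14285714 47.71428571] 37.95
```

View pics/r7.png

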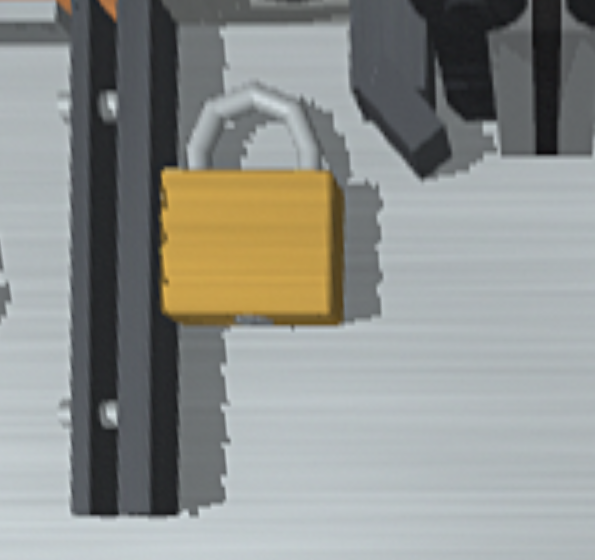

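The padlock is now square (body at (160–343, 168–325)), with its centre at (-69,40), nearly at the rail. I'll press at x=-70.

```bash
python3 - <<'E'
from press import *
movel(S(-70,-16,190),max_speed=150); movel(S(-70,-16,146),max_speed=80,guard=8); wait(.2)
press(-70,-16,-1,6.9)
E
ls -t pics|head -1
```

```text
slide stop False
[(-0.3, -0.2), (0.5, -0.5), (1.3, -0.1), (2.1, -0.0), (2.9, -0.1), (3.7, 2.6), (4.1, 5.0), (4.5, 5.0), (4.9, 5.4), (5.3, 5.8), (5.7, 6.6), (6.1, 7.2)]
[ 2.11 -7.44  0.94] [-69.8   5.4 146. ]
[ 2.38 -7.79  0.36] [-69.8   5.4 146. ]
[ 2.47 -6.82  0.13] [-69.8   5.4 146. ]
[ 2.41 -7.37  0.27] [-69.8   5.4 146. ]
45.775
p45.png
```

View pics/p45.png

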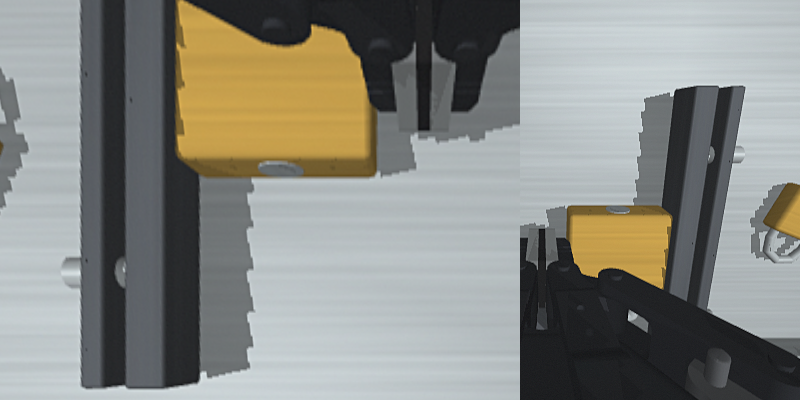

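The padlock lies flat on the rail and square (rear face level at row 175, right face at column 376, so centre y≈41), and it held about 7.3 N for over a second. Now I push it from behind along the rail.

```bash
python3 - <<'E'
from press import *
movel(S(-70,-16,146),max_speed=80); movel(S(-85,-10,190),max_speed=180); movel(S(-114,42,190),max_speed=180); movel(S(-114,42,146),max_speed=90,guard=8)
wait(.2); f0=avg(6)
for X in(-70,-40,-10):
    g=movel(S(X,42,146),max_speed=25,guard=11); print(g,st()[0],avg(2)-f0,st()[2])
    if g: break
c=camera("wrist"); cv2.imwrite("pics/e1.png",c["image"])
E
```

```text
False [-69.99363734  41.9650016  145.98588231] [-0.3937518   0.06358096  0.11841758] 49.975
False [-39.93548469  41.98138282 146.0064814 ] [ 0.05314642 -0.90822343 -0.35464022] 51.3583
False [-10.13769093  42.05486208 146.00268577] [ 0.54615007  0.0163518  -0.43947993] 52.7417
```

```bash
python3 - <<'E'
from press import *
movel(S(-30,42,146)); movel(S(-30,42,300),max_speed=200); movel(S(-120,-60,320),max_speed=250)
t=camera("top")["image"][95:255,200:390]; s=camera("scene")["image"][150:275,270:430]
cv2.imwrite("pics/e2.png",np.hstack([cv2.resize(t,(400,337)),cv2.resize(s,(400,337))])); print(st()[2])
E
```

```text
54.7917
```

View pics/e2.png

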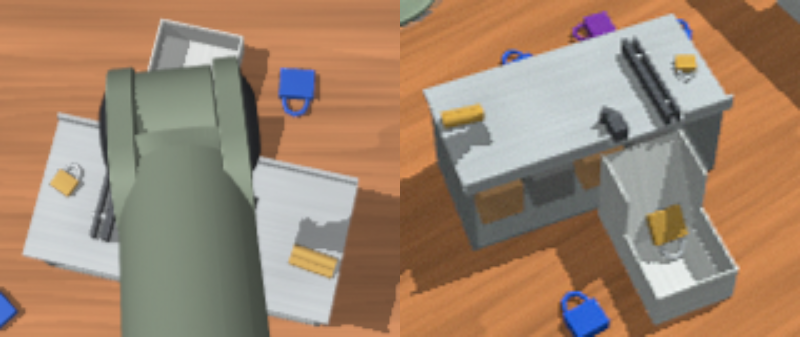

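The scene crop shows the padlock in the chute at (665,225), at the foot of the slide. The ledge is clear and the small padlock and lock cylinder are in place. I'll check its height by depth.

```bash
python3 - <<'E'
from h import *
for _ in range(2):
    c=camera("scene"); h=cv2.cvtColor(c["image"],cv2.COLOR_BGR2HSV); m=cv2.inRange(h,(12,100,80),(32,255,255)); m[:214]=0;m[250:]=0;m[:,:362]=0;m[:,390:]=0
    vs,us=np.nonzero(m); P=np.array([pix(c,u,v) for u,v in zip(us,vs)]); L=np.c_[(P[:,:2]-O)@sx,(P[:,:2]-O)@sy,P[:,2]]
    print(len(us),us.mean(),vs.mean(),np.percentile(L,[5,50,95],axis=0).round(1).tolist(),st()[2]); wait(.5)
E
```

```text
169 376.3195266272189 233.03550295857988 [[70.7, 16.7, 29.7], [84.6, 39.7, 44.5], [100.1, 63.2, 57.1]] 54.8417
169 376.3195266272189 233.03550295857988 [[70.8, 16.7, 30.0], [84.2, 38.9, 43.2], [98.1, 62.8, 56.9]] 55.3917
```

The padlock is at rest at station (84,39), with its top face at z 30–57. That is inside the limits, so I'm handing in.

```bash
python3 -c "
from h import *
print(finish_job())"
```

```text
the job is handed in; nothing more can be done
None
```

I pressed the large brass padlock square to the rail at about 7 N for over a second and pushed it off the edge; it lies at rest in the chute and the job was handed in at about 55 s, though the hand-in returned no verdict.

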